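# Lid on and clamp up a junction box in the jig

### The job

Close up the small aluminium junction box in the clamping jig: set its loose lid upright on the open side with the plug in the mouth, let go of it, then pump the trigger of the one-hand bar clamp (squeeze, let it spring back, squeeze again) until the orange jaw pad has closed on the lid. The program finishes while still holding handle and trigger squeezed together, so that the pad keeps pressing the lid fully home with about 25 N, and never at any time with more than 60 N, which would crush the gasket. Leave the box in its nest and do not push the spanner, the screwdriver or the screw jar about.

Things in the scene. Friction and masses are not known exactly. Their poses are not given: they have to be found in the camera images.
- jig: Plywood jig fixed on the bench, board 15 mm thick. Origin: bench level, under the clamp's steel bar. The bar runs along y; box nest and jaws lie to +x of it; handle and trigger stick out to -x past the board's edge, with nothing under them down to the bench. The head slides to -y to close.
- junction_box: Grey cast box, 58 (x) x 40 (y) x 48 mm (z), walls 4 mm, loose, standing on the jig board between two strips 9 mm high (1.5 mm play), its back against the fixed jaw; a black cable gland stands 20 mm up from its top. Open to +y: mouth 50 wide x 40 mm high. Origin: centre of its underside. Axes as the jig's, within 2 degrees.
- mouth (a point): Centre of the box's open mouth, in the plane of its rim (24 mm above the box's underside, 20 mm to +y of its origin). +y points out of the mouth.
- lid: Loose grey lid, upright on its edge on the bench: plate 58 (x) x 16 (y) x 48 mm (z), 0.1 to 0.17 kg, with a plug 46 wide x 36 high x 7 mm deep, end tapered 3 mm, on its -y face (2 mm play all round in the mouth). Origin: centre of the plate's underside. On the box its axes are the box's and it stands on the board. Grip it from above across its 58 mm length, near the top.
- lid_rim (a point): Centre of the lid's -y face, round the plug, 24 mm above its underside and 8 mm to -y of its origin: meets point mouth when the lid is fully on.
- squeeze_point (a point): On the sliding head, 33 mm above the bench, 55 mm to -x of the bar: middle of handle and released trigger. Along jig y the handle's outer face is 31 mm to +y of it, the released trigger's outer face 31 mm to -y (62 mm over both, 30 mm when fully squeezed). It moves with the head, not with the trigger.
- clamp_handle: The head's fixed black and orange pistol handle, 74 mm long, 16 mm thick, 24 mm high, sticking out to -x. Origin: middle of the jaw face over the bar. Once the lid stops the jaw the handle no longer gives way and only the trigger still moves: an arm held off the middle then pushes the jaw through the handle as well; shift to +y until the force on the tool along y is gone.
- trigger_pad: Orange finger part of the trigger, 21 mm high and 11 mm thick, from 22 to 93 mm to -x of the bar. Origin: at the trigger's pivot, 30 mm to +x of the bar.
- jaw_pad: Orange pad of the moving jaw, 50 wide, 34 mm high, its flat face looking to -y. Origin: in the plane of that face, above the bar, 57 mm to -x of the pad's middle.
- clamp_head (a joint): Slide of the head (jaw, handle, trigger) along the bar, m; grows as the jaw closes to -y. The jaw face is 80 mm from the box's mouth at 0 and meets the lid, fully on, at 0.064. Stiff (8 N friction) and ratcheted: it does not go back.
- clamp_trigger (a joint): Trigger, rad: 0 released (spring, 3 to 5 N at the fingers), 0.37 fully squeezed. A full squeeze walks the head 13 to 16 mm (teeth every 4.5 mm): handle 14 mm to -y, trigger 18 mm to +y, so fingers closing evenly about a fixed point suit it. When the lid stops the jaw, the trigger stalls short of full, and the jaw presses about 2 N per N of finger squeeze, less about 10 N.
- spanner: Steel combination spanner lying flat, 148 mm long, 6 mm high, bystander.
- blue_driver: Blue-handled screwdriver lying flat, 179 mm long, 29 mm high, bystander.
- screw_jar: Small white jar of screws with a blue cap, 64 mm across, 56 mm high, bystander.

How it is judged:
On the way, in this order (a step that is already met when the one before it is completed fails the run):
1. the lid is on the box: its plug is in the mouth (rim within 4 mm of the box's rim, within 4 mm sideways) and the fingers are off it (x of lid_rim in the frame of junction_box between -0.004 and 0.004 m and y of lid_rim in the frame of junction_box below 0.024 m and angle between lid's own z axis and vertical below 0.1 rad and contact force between the fingers and lid below 0.3 N), for 0.2 s.
2. the trigger is squeezed (past 0.2 rad) while the jaw is still short of the lid (value of joint clamp_trigger above 0.2 rad and value of joint clamp_head below 0.055 m), for 0.05 s.
3. the trigger is let back (below 0.15 rad) for another stroke (value of joint clamp_trigger below 0.15 rad), for 0.05 s.
At the end, for the whole second after the job is handed in: Lid fully on (rims within 2.5 mm, within 4 mm sideways, not tilted), box still in its nest within 5 mm; the jaw pad presses the lid with 10 to 60 N, the fingers press both trigger and handle with over 4 N, and the robot does not touch the lid (x of lid_rim in the frame of junction_box between -0.004 and 0.004 m and y of lid_rim in the frame of junction_box between 0.017 and 0.0225 m and angle between lid's own z axis and vertical below 0.06 rad and angle between the y axis of lid and the y axis of junction_box, either way round below 0.06 rad and x of junction_box in the frame of jig between 0.052 and 0.062 m and y of junction_box in the frame of jig between -0.055 and -0.045 m and contact force between jaw_pad and lid between 10 and 60 N and contact force between the fingers and trigger_pad above 4 N and contact force between the fingers and clamp_handle above 4 N and contact force between the arm and lid below 0.5 N and linear speed of lid below 0.01 m/s); the arm keeps its last pose, push and grip.
It fails at once if the jaw pad presses the lid with more than 60 N (contact force between jaw_pad and lid above 60 N).
It fails at once if the spanner is pushed more than 30 mm (distance of spanner from where it was at the start of the episode above 0.03 m).
It fails at once if the screwdriver is pushed more than 30 mm (distance of blue_driver from where it was at the start of the episode above 0.03 m).
It fails at once if the screw jar is pushed more than 30 mm (distance of screw_jar from where it was at the start of the episode above 0.03 m).
It also fails if it takes over 72 s, if anything falls off the work surface, if the arm or the gripper's body presses on something with over 40 N, if the wrist force passes 120 N, or if a joint passes its speed limit or range.

### The arm

A 6-joint arm with a two-finger parallel gripper is mounted at the origin on a cart in front of the work surface, level with it; the furniture and walls round the work are solid. World frame = base frame: x ahead of the robot, y to its left, z up, the work surface at z = 0. Lengths are in m, angles in rad, forces in N, time in s.
With the tool pointing down it reaches from about 0.325 to 0.775 m from the base axis. Payload 5.5 kg.
Tool frame: the origin (TCP) lies at the centre of the arm's flange, where the gripper is bolted on; the fingertips stand 182 mm ahead of it and the grasp point (between the pads) lies 163 mm ahead of it; z points along the fingers, y is the line along which they close (so a half turn about z gives the same grasp; the last joint's range is limited). The gripper opens to 88 mm and grips with 3 to 60 N. Pads are 20 mm wide; open, the fingers measure 115 mm over their backs; the gripper's body (75 mm by 178 mm) begins 61 mm behind the grasp point.
Start: joints at [1.086, 0.091, 1.231, -0, 1.82, -0.057], TCP at [0.249, 0.546, 0.405] pointing down, gripper open.
Joint ranges: [-2.87, 2.87], [-0.86, 2.18], [0.17, 2.46], [-1.51, 4.65], [0.06, 2.69], [-2.65, 2.65]. Speed limits (rad/s): [2.57, 2.57, 3.01, 3.14, 3.14, 3.14].

### API

Orientations are given as a unit quaternion [w, x, y, z].
In Python, from bench import manip, gripper_open, close, eyes, order, finder gives the robot as it stands. Calls block until the motion is done:
- manip.move_to(position, orientation): joint-space move of the TCP to a pose.
- manip.move_l(position, speed=0.15, orientation=None): straight line of the TCP; orientation=None keeps the orientation; speed is the mean speed in m/s.
- manip.movej(angles): joint-space move.
- gripper_open() and close(): open the fingers fully, or close them until they stop; the grip force is fixed at half the most.
- manip.hold(seconds).
- manip.inverse_kinematics(position, orientation): joint angles nearest the present ones, or None.
- manip.state(): the state.
- eyes.get_image(name): name is "scene" or "top" or "wrist"; returns a dict with "frame" (480x640x3 uint8, blue, green, red), "depth" (480x640 float32, m along the optical axis (not along the pixel's ray), 0 where there is no reading), "camera_matrix" (3x3 intrinsics, pixels), "view" (4x4, takes a point from world to camera coordinates). Camera axes: x right, y up, looking along -z (the intrinsics and any distortion apply to the point x, -y, -z); pixel columns grow to the right and rows downward; lengths in m; the calibration is good to about 2 mm. A picture is of the moment at which its call begins.
A pose or a line that the arm cannot do raises manip.IKError and nothing moves.
- order.job_done(): hands the job in; it is judged then, once.
Trained networks look in a picture, given as the dict that the camera call returned (one of the last four; its "shot" number tells which), for a name from the list of things; names that differ only in an ending like _2 or _b are one class to them, and where a whole thing is asked for, a point or a joint stands for the part that bears it (a point fixed in the world has none). Each returns a list of dicts, best first, with "conf" (0 to 1); they miss things now and then, are a little off and sometimes report something else, mostly with a low value. They report only what shows in the picture. A call takes as long as a camera call.
- finder.regions_of(target, picture): "mask" (480x640 bool, what is visible of it) and "bbox" ([left, top, right, bottom] in pixels, round what is visible of it).
The state is a dict: "time": time; "joint_pos": joint angles; "dq": joint speeds; "joint_torque": joint torques, N m; "ee_pos": TCP position; "ee_rot": TCP orientation; "ft_force": force on the tool from outside, world axes, zero at the start; "moment": the same for the moment, N m; "finger_gap": finger opening in m; "finger_force": force on a finger pad.
Only numpy, scipy, OpenCV 4.12 (cv2) and the standard library are available. Lean on these libraries where they do the work, as an engineer would, in place of code of your own. Each camera call takes 0.05 s, during which the arm holds its last target. There are 200 camera calls.

## Working session

There is one attempt and no reset: what is moved stays moved. The work goes in short steps, each a Python script; the robot and the scene stay as the last script left them, time stands still between calls to the robot, and variables do not carry over. Pictures are saved under pics/ and viewed, at most 10 in all, crops included, and the job is handed in when it is done.

```bash
ls; mkdir -p pics; cat > h.py <<'E'
import numpy as np, cv2
from bench import manip, gripper_open, close, eyes, order, finder
def cloud(im):
    d=im["depth"]; K=im["camera_matrix"]; V=im["view"]
    v,u=np.mgrid[0:480,0:640]
    P=np.stack([(u-K[0,2])/K[0,0]*d,-(v-K[1,2])/K[1,1]*d,-d],-1)
    return (P-V[:3,3])@V[:3,:3], d>0
def proj(im,p):
    c=im["view"][:3,:3]@p+im["view"][:3,3]; K=im["camera_matrix"]
    return K[0,0]*c[0]/-c[2]+K[0,2], K[1,1]*-c[1]/-c[2]+K[1,2]
E
python3 - <<'E'
from h import *
s=manip.state(); print({k:np.round(v,3) for k,v in s.items()})
ims={}
for n in ["scene","top"]:
    im=eyes.get_image(n); cv2.imwrite(f"pics/{n}0.png",im["frame"]); P,ok=cloud(im)
    print(n,np.round(im["camera_matrix"],1).tolist(),im.keys())
    for t in ["jig","junction_box","lid","clamp_handle","trigger_pad","jaw_pad","spanner","blue_driver","screw_jar"]:
        for r in finder.regions_of(t,im)[:2]:
            m=r["mask"]&ok; q=P[m]
            if len(q)<5: continue
            print(t,round(r["conf"],2),np.round(r["bbox"]),len(q),np.round(np.median(q,0),3),np.round(np.percentile(q,2,0),3),np.round(np.percentile(q,98,0),3))
E
```

```text
bench.py
pics
{'time': np.float64(0.0), 'joint_pos': array([ 1.086,  0.092,  1.232, -0.   ,  1.82 , -0.057]), 'dq': array([ 0.001,  0.001,  0.001, -0.001, -0.   ,  0.   ]), 'joint_torque': array([ 0.0000e+00, -4.4647e+01, -4.0643e+01,  7.0000e-02,  3.0000e-02,
       -0.0000e+00]), 'ee_pos': array([0.249, 0.546, 0.404]), 'ee_rot': array([-0.   ,  0.212,  0.977, -0.001]), 'ft_force': array([ 0.108,  0.629, -0.005]), 'moment': array([ 0.035, -0.024,  0.069]), 'finger_force': np.float64(0.0), 'finger_gap': np.float64(0.088)}
scene [[456.9, 0.0, 319.6], [0.0, 456.9, 237.2], [0.0, 0.0, 1.0]] dict_keys(['frame', 'depth', 'camera_matrix', 'view', 'shot'])
jig 0.98 [263. 226. 379. 280.] 2979 [ 0.511 -0.226  0.03 ] [ 0.424 -0.353 -0.001] [ 0.595 -0.121  0.05 ]
junction_box 0.77 [334. 230. 364. 255.] 431 [ 0.551 -0.297  0.059] [ 0.534 -0.312  0.025] [ 0.591 -0.269  0.081]
lid 0.78 [231. 209. 253. 228.] 334 [0.491 0.05  0.029] [0.47  0.041 0.001] [0.524 0.066 0.047]
clamp_handle 0.6 [261. 233. 297. 254.] 306 [ 0.454 -0.157  0.037] [ 0.418 -0.163  0.021] [ 0.499 -0.141  0.045]
clamp_handle 0.58 
[... 1817 characters left out ...]
 [ 0.549 -0.199  0.03 ] [ 0.591 -0.19   0.053]
jaw_pad 0.67 [425. 228. 509. 247.] 611 [ 0.498 -0.49   0.021] [ 0.488 -0.605 -0.001] [ 0.517 -0.445  0.028]
spanner 0.67 [424. 281. 493. 297.] 391 [ 0.395 -0.518  0.004] [ 0.379 -0.582 -0.002] [ 0.412 -0.442  0.008]
blue_driver 0.92 [425. 230. 508. 249.] 634 [ 0.498 -0.49   0.021] [ 0.488 -0.605 -0.001] [ 0.517 -0.445  0.028]
blue_driver 0.56 [173. 217. 188. 248.] 487 [0.496 0.056 0.043] [ 0.47   0.046 -0.   ] [0.526 0.075 0.05 ]
screw_jar 0.85 [423. 178. 452. 216.] 880 [ 0.578 -0.466  0.054] [ 0.553 -0.497  0.008] [ 0.611 -0.44   0.058]
screw_jar 0.49 [302. 225. 312. 274.] 260 [ 0.472 -0.196  0.043] [ 0.423 -0.207 -0.001] [ 0.512 -0.186  0.046]
```

View pictures.

```bash
python3 - <<'E'
from h import *
Q=[0,1/2**.5,1/2**.5,0]
from scipy.spatial.transform import Rotation as R
# tool y along world x
for i,(x,y) in enumerate([(0.45,0.06),(0.47,-0.21)]):
    manip.move_to([x,y,0.42],Q)
    im=eyes.get_image("wrist"); cv2.imwrite(f"pics/w{i}.png",im["frame"]); np.savez(f"w{i}.npz",**im); P,ok=cloud(im)
    C=-im["view"][:3,:3].T@im["view"][:3,3]; print("cam",C,manip.state()["ee_pos"],manip.state()["joint_pos"],manip.state()["time"])
    for t in ["lid"] if i==0 else ["junction_box","clamp_handle","trigger_pad","jaw_pad","jig"]:
        for r in finder.regions_of(t,im)[:2]:
            q=P[r["mask"]&ok]
            if len(q)<5: continue
            print(t,round(r["conf"],2),np.round(r["bbox"]),len(q),np.round(np.median(q,0),3),np.round(np.percentile(q,1,0),3),np.round(np.percentile(q,99,0),3))
            np.save(f"m_{t}_{i}.npy",r["mask"]) if r is not None and r["conf"]>.5 else 0
a=cv2.imread("pics/w0.png");b=cv2.imread("pics/w1.png")
cv2.imwrite("pics/w01.png",np.hstack([cv2.resize(a,(400,300)),cv2.resize(b,(400,300))]))
E
```

```text
cam [0.44947494 0.14323056 0.39902427] [0.4500661  0.06070145 0.4199388 ] [ 5.90648287e-02 -2.97254147e-01  1.56565325e+00  1.75141364e-04
  1.87330395e+00  5.75724873e-02] 2.95
lid 0.88 [337. 196. 393. 230.] 1370 [0.498 0.064 0.046] [0.47  0.047 0.005] [0.527 0.072 0.049]
cam [ 0.46970904 -0.12651847  0.3991675 ] [ 0.47030707 -0.20879599  0.42019128] [-4.84112919e-01 -1.34953579e-01  1.42591896e+00  5.53674919e-04
  1.85042226e+00 -4.85675668e-01] 4.1
junction_box 0.65 [373. 257. 435. 309.] 2090 [ 0.555 -0.278  0.061] [ 0.535 -0.305  0.016] [ 0.594 -0.266  0.077]
clamp_handle 0.65 [266. 143. 348. 170.] 1464 [ 0.457 -0.149  0.043] [ 0.42  -0.161 -0.001] [ 0.499 -0.138  0.046]
trigger_pad 0.81 [275. 191. 342. 220.] 887 [ 0.461 -0.197  0.042] [ 0.424 -0.209 -0.   ] [ 0.493 -0.188  0.044]
jaw_pad 0.59 [390. 202. 444. 208.] 330 [ 0.573 -0.195  0.049] [ 0.549 -0.201  0.02 ] [ 0.598 -0.191  0.051]
jig 0.67 [269. 114. 445. 324.] 16117 [ 0.527 -0.202  0.035] [ 0.426 -0.331  0.002] [ 0.604 -0.111  0.051]
```

View pics/w1.png

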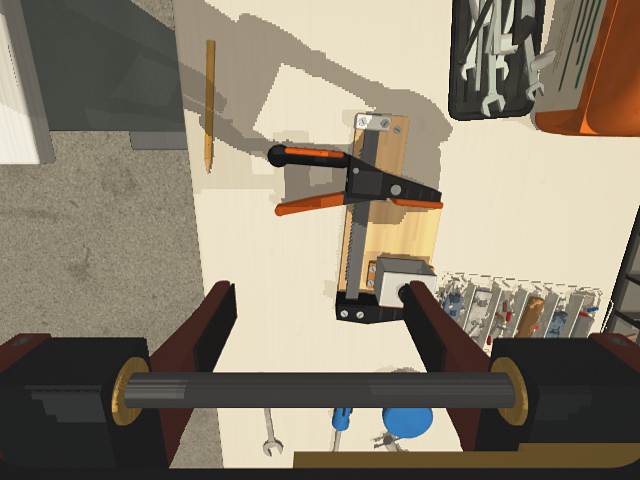

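View pics/w0.png

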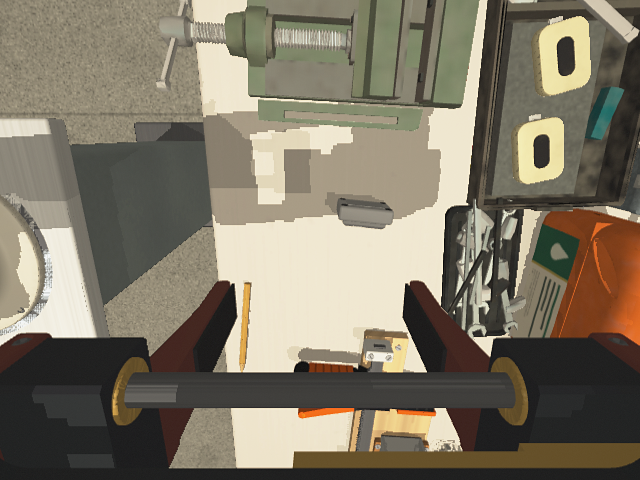

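```bash
python3 - <<'E'
from h import *
def rect(P,ok,lo,hi,zlo,zhi,name):
    m=ok&(P[...,2]>zlo)&(P[...,2]<zhi)&(P[...,0]>lo[0])&(P[...,0]<hi[0])&(P[...,1]>lo[1])&(P[...,1]<hi[1])
    q=P[m]; r=cv2.minAreaRect((q[:,:2]*1000).astype(np.float32))
    print(name,len(q),"z",np.round(np.median(q[:,2]),4),"rect",np.round(r[0],1),np.round(r[1],1),round(r[2],2),"yawPCA",end=" ")
    w=np.linalg.eigh(np.cov(q[:,:2].T))[1][:,1]; print(np.round(np.degrees(np.arctan2(w[1],w[0])),2)); return q
W=[dict(np.load(f"w{i}.npz")) for i in (0,1)]
P,ok=cloud(W[0])
rect(P,ok,(.45,.03),(.55,.1),.045,.055,"lid top")
rect(P,ok,(.45,.03),(.55,.1),.036,.044,"lid 36-44")
m=ok&(P[...,0]>.4)&(P[...,0]<.6)&(P[...,1]>.075)&(P[...,1]<.25)&(P[...,2]>.01); q=P[m]; print("vise y min, z max",np.percentile(q[:,1],1),q[:,2].max())
for a in (.1,.11,.12): 
  qq=q[q[:,1]<a]; print(a,len(qq), qq.max(0) if len(qq) else 0)
P,ok=cloud(W[1])
rect(P,ok,(.51,-.33),(.62,-.23),.058,.07,"box top")
rect(P,ok,(.51,-.33),(.62,-.23),.0115,.0185,"board")
rect(P,ok,(.40,-.18),(.495,-.12),.04,.05,"handle")
rect(P,ok,(.40,-.22),(.495,-.18),.035,.05,"trigger")
rect(P,ok,(.54,-.205),(.62,-.185),.044,.06,"pad")
rect(P,ok,(.47,-.27),(.53,-.22),.02,.05,"bar")
rect(P,ok,(.4,-.36),(.65,-.08),.01,.055,"all")
E
```

```text
lid top 760 z 0.0467 rect [499.1  61.6] [15.7 57.6] 84.1 yawPCA 174.09
lid 36-44 324 z 0.0404 rect [498.4  58.2] [24.2 57.2] 83.92 yawPCA 173.42
vise y min, z max 0.07747454668897706 0.35366196155055846
0.1 47221 [0.53088425 0.0948353  0.35366196]
0.11 47221 [0.53088425 0.0948353  0.35366196]
0.12 47221 [0.53088425 0.0948353  0.35366196]
box top 1138 z 0.0619 rect [ 565.6 -287.8] [40.5 58.5] 86.05 yawPCA -159.84
board 2902 z 0.0141 rect [ 563.3 -272.3] [88.8 84.5] 87.04 yawPCA -156.94
handle 1254 z 0.0436 rect [ 456.  -148.4] [77.2 21.8] 0.07 yawPCA 176.57
trigger 747 z 0.0422 rect [ 458.9 -198.5] [74.1 11.6] 10.2 yawPCA -169.12
pad 643 z 0.0481 rect [ 568.9 -192.9] [15.1 57.8] 89.86 yawPCA 175.43
bar 674 z 0.0351 rect [ 511.9 -245.2] [50.5 17.8] 85.34 yawPCA 84.36
all 17671 z 0.0339 rect [ 533.5 -217.3] [274.6 232.8] 89.94 yawPCA 104.63
```

```bash
cat >> h.py <<'E'
from scipy.spatial.transform import Rotation as R
def quat(yaw):
    q=(R.from_euler('z',yaw,degrees=True)*R.from_quat([2**-.5,2**-.5,0,0])).as_quat(); return [q[3],*q[:3]]
def rect(P,ok,lo,hi,zlo,zhi):
    m=ok&(P[...,2]>zlo)&(P[...,2]<zhi)&(P[...,0]>lo[0])&(P[...,0]<hi[0])&(P[...,1]>lo[1])&(P[...,1]<hi[1])
    return cv2.minAreaRect((P[m][:,:2]*1000).astype(np.float32))
E
python3 - <<'E'
from h import *
P,ok=cloud(dict(np.load("w0.npz")))
m=ok&(P[...,0]>.36)&(P[...,0]<.64)&(P[...,1]>.085)&(P[...,1]<.3)&(P[...,2]>.01)&(P[...,2]<.25); q=P[m]
for a in (.09,.1,.11,.12,.13,.15): qq=q[q[:,1]<a]; print(a,len(qq),np.round(qq.max(0),3) if len(qq) else 0)
P,ok=cloud(dict(np.load("w1.npz")))
c,s=np.cos(np.radians(-4.6)),np.sin(np.radians(-4.6)); J=(P[...,:2]-[.5127,-.2334])@np.array([[c,-s],[s,c]])
for n in ["clamp_handle","trigger_pad"]:
    m=np.load(f"m_{n}_1.npy")&ok&(P[...,2]>.035)
    for x in (-.085,-.07,-.055,-.04): 
        y=J[m&(abs(J[...,0]-x)<.004)][:,1]; print(n,x,np.round(np.percentile(y,[1,99]),4) if len(y) else 0)
m=ok&(abs(J[...,0]-.057)<.02)&(P[...,2]>.046)&(J[...,1]>.0)&(J[...,1]<.08); print("pad face",np.percentile(J[m][:,1],[0.5,2,5,99]))
E
```

```text
0.09 99 [0.64  0.09  0.039]
0.1 300 [0.64 0.1  0.04]
0.11 513 [0.64 0.11 0.04]
0.12 735 [0.64 0.12 0.04]
0.13 967 [0.64 0.13 0.04]
0.15 1452 [0.64 0.15 0.04]
clamp_handle -0.085 [0.0685 0.0886]
clamp_handle -0.07 [0.0715 0.0877]
clamp_handle -0.055 [0.0715 0.0878]
clamp_handle -0.04 [0.072  0.0874]
trigger_pad -0.085 [0.0173 0.0279]
trigger_pad -0.07 [0.0213 0.0323]
trigger_pad -0.055 [0.0251 0.0376]
trigger_pad -0.04 [0.0284 0.0411]
pad face [0.03946626 0.03988803 0.04064054 0.06410623]
```

```bash
python3 - <<'E'
from h import *
q=quat(-6.0)
manip.move_to([.499,.061,.30],q); manip.move_l([.499,.061,.209],.15); close()
s=manip.state(); print(s["finger_gap"],s["finger_force"],s["ee_pos"],s["time"])
gripper_open(); manip.move_l([.499,.061,.28],.2)
manip.move_to([.403,.138,.42],quat(0))
im=eyes.get_image("wrist"); P,ok=cloud(im)
for z in (.043,.045): print(rect(P,ok,(.45,.03),(.55,.1),z,.055))
print(manip.state()["ee_pos"],manip.state()["time"])
E
```

```text
0.05787198386825347 30.000408589839935 [0.49909598 0.06104527 0.20938737] 6.825
((499.1213073730469, 61.81901168823242), (16.292659759521484, 57.443729400634766), 83.86619567871094)
((499.2231750488281, 61.88933563232422), (15.604081153869629, 57.412078857421875), 85.26627349853516)
[0.40372909 0.1376763  0.41726343] 8.8167
```

```bash
python3 - <<'E'
from h import *
q=quat(-6.0)
manip.move_to([.499,.0616,.28],q); manip.move_l([.499,.0616,.209],.15); close()
print(manip.state()["finger_gap"],manip.state()["ft_force"])
manip.move_l([.499,.0616,.32],.2)
yaw=-3.95; yp=np.array([-np.sin(np.radians(yaw)),np.cos(np.radians(yaw))]); B=np.array([.5656,-.2878])
at=lambda d,z:[*(B+yp*(.028+d)),z]
manip.move_to(at(.027,.33),quat(yaw)); manip.move_l(at(.027,.26),.15); manip.hold(.3)
f0=manip.state()["ft_force"]; print("pre",f0,manip.state()["ee_pos"])
manip.move_l(at(.027,.2255),.06); manip.hold(.2); s=manip.state(); print("down",s["ft_force"]-f0,s["ee_pos"],s["time"])
im=eyes.get_image("scene"); cv2.imwrite("pics/s2.png",cv2.resize(im["frame"][180:320,230:420],(760,560)))
im=eyes.get_image("top"); cv2.imwrite("pics/t2.png",cv2.resize(im["frame"][150:300,240:440],(800,600)))
E
```

```text
0.05752448485029317 [-0.01879362 -0.31960114  1.19611173]
pre [ 0.38282173  0.32596832 -1.32285459] [ 0.56957891 -0.23301887  0.2611646 ]
down [-0.03773531 -0.1627592   0.43065414] [ 0.5694134  -0.23292624  0.22539197] 14.4917
```

View pics/s2.png

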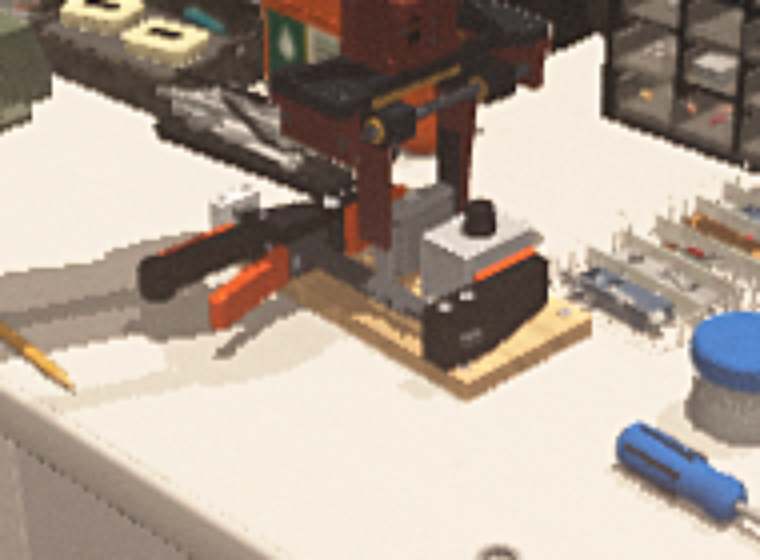

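The scene crop shows the held lid upright at about (415,235), just in front of the box mouth at about (430,265). The fingers are clear of the clamp head at about (340,210).

```bash
python3 - <<'E'
from h import *
yaw=-3.95; yp=np.array([-np.sin(np.radians(yaw)),np.cos(np.radians(yaw))]); B=np.array([.5656,-.2878])
at=lambda d,z:[*(B+yp*(.028+d)),z]
f0=manip.state()["ft_force"]
for d in [.015,.010,.008,.006,.004,.003,.002,.001,0,-.001,-.002]:
    manip.move_l(at(d,.2255),.03); manip.hold(.1); s=manip.state(); f=s["ft_force"]-f0
    print(d,np.round(f,1),np.round(s["ee_pos"]-at(d,.2255),4))
    if abs(f[1])>6 or abs(f[0])>8: break
print(s["time"])
E
```

```text
0.015 [0.2 0.1 1. ] [-0.  0. -0.]
0.01 [-0.   0.2  1.3] [-0. -0. -0.]
0.008 [-0.2  0.2  1.8] [ 0. -0. -0.]
0.006 [0.1 0.2 0.9] [-0.     -0.0001  0.    ]
0.004 [-0.   0.3  0.4] [-0. -0.  0.]
0.003 [-0.4 -0.6  0.7] [0. 0. 0.]
0.002 [-0.3  1.   1.4] [ 0.  0. -0.]
0.001 [-0.2 -0.1  0.8] [ 0. -0.  0.]
0 [-0.   2.   1.8] [ 0.      0.0002 -0.    ]
-0.001 [-0.6  5.5  2.4] [ 0.0001  0.0005 -0.0001]
-0.002 [-1.1  8.2  2.4] [ 0.0001  0.0011 -0.0001]
18.8083
```

```bash
python3 - <<'E'
from h import *
gripper_open(); p=manip.state()["ee_pos"]; manip.hold(.2)
print(manip.state()["ft_force"])
manip.move_l([p[0],p[1],.30],.15)
manip.move_to([.47,-.21,.42],quat(0)); manip.hold(.1)
im=eyes.get_image("wrist"); cv2.imwrite("pics/w3.png",cv2.resize(im["frame"][100:340,240:560],(800,600))); P,ok=cloud(im); np.savez("w3.npz",**im)
print(rect(P,ok,(.51,-.33),(.62,-.22),.056,.07)); print(manip.state()["time"])
c,s=np.cos(np.radians(-4.6)),np.sin(np.radians(-4.6)); J=(P[...,:2]-[.5127,-.2334])@np.array([[c,-s],[s,c]])
m=ok&(abs(J[...,0]+.055)<.004)&(P[...,2]>.035)&(abs(J[...,1]-.05)<.05); print("hand/trig",J[m][:,1].min(),J[m][:,1].max())
E
```

```text
[ 0.10765665  0.47655638 -0.47125125]
((566.0007934570312, -279.9580383300781), (56.694923400878906, 58.1104621887207), 85.51205444335938)
21.1583
hand/trig 0.024708868489325894 0.08824576708035668
```

View pics/w3.png

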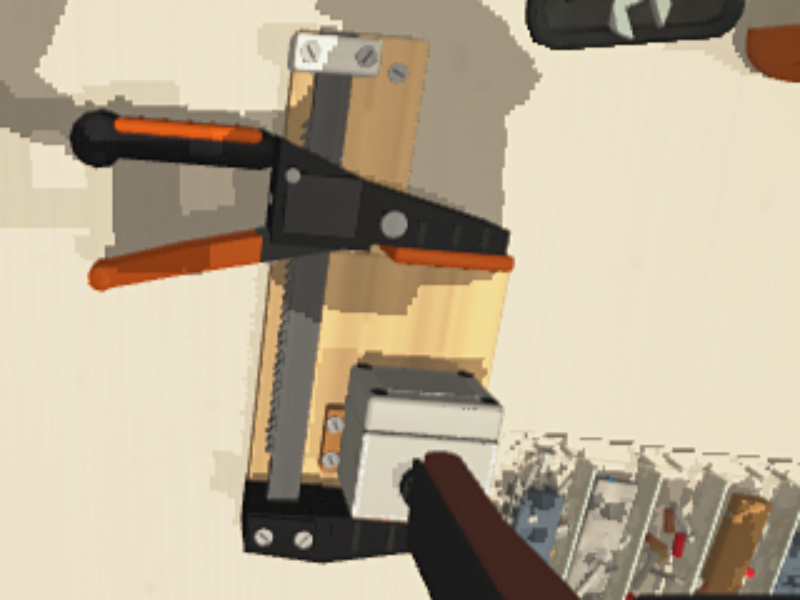

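The wrist crop shows the lid flush on the box, with an even seam at about (430,435). Both are square and upright in the nest, and the clamp is untouched, with the handle at (180,140) and the trigger at (180,260).

```bash
cat >> h.py <<'E'
XP=np.array([.9968,-.0802]); YP=np.array([.0802,.9968]); O=np.array([.5127,-.2334])
def sq(y,z=.196): return [*(O-.055*XP+y*YP),z]
def jy(): return float((manip.state()["ee_pos"][:2]-O)@YP)
def rep(t):
    s=manip.state(); f=s["ft_force"]; print(t,"t",round(s["time"],2),"gap",round(s["finger_gap"],4),"ff",round(s["finger_force"],1),"fy",round(f[:2]@YP,1),"f",np.round(f,1),"jy",round(jy(),4),"s_est",round(jy()+s["finger_gap"]/2-.031,4))
E
python3 - <<'E'
from h import *
manip.move_to(sq(.0565,.28),quat(-94.6)); manip.move_l(sq(.0565),.12); manip.hold(.2); rep("down")
close(); rep("squeezed"); manip.hold(.2); rep("held")
E
```

```text
down t 23.72 gap 0.0877 ff 0.0 fy 0.3 f [-0.1  0.3 -0.3] jy 0.0564 s_est 0.0692
squeezed t 24.65 gap 0.0293 ff 30.2 fy 4.2 f [-2.3  4.4  3.1] jy 0.0568 s_est 0.0404
held t 24.85 gap 0.0297 ff 30.2 fy 4.6 f [-2.6  4.8  3. ] jy 0.0567 s_est 0.0406
```

```bash
python3 - <<'E'
from h import *
gripper_open(); manip.hold(.2); rep("open")
manip.move_l(sq(.0405),.08); manip.hold(.1); rep("shift")
close(); rep("sq2")
gripper_open(); manip.hold(.2); rep("open")
im=eyes.get_image("top"); cv2.imwrite("pics/t4.png",cv2.resize(im["frame"][150:300,240:440],(800,600)))
E
```

```text
open t 26.06 gap 0.088 ff 0.8 fy -1.9 f [ 0.5 -2.   1.1] jy 0.0565 s_est 0.0695
shift t 26.51 gap 0.0874 ff 0.0 fy 0.3 f [-0.1  0.3  0.7] jy 0.0404 s_est 0.0531
sq2 t 27.44 gap 0.0294 ff 30.1 fy 8.6 f [0.1 8.7 3.2] jy 0.0422 s_est 0.0259
open t 28.65 gap 0.0875 ff 0.8 fy -0.9 f [ 2.  -1.   0.6] jy 0.0405 s_est 0.0532
```

View pics/t4.png

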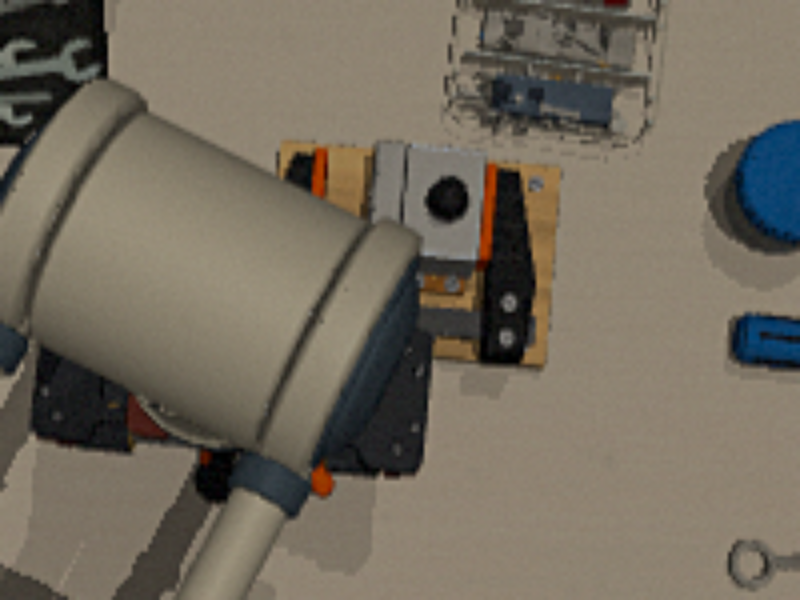

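The top crop shows the pad face at column 327 and the lid's outer face at column 375, so about 24 mm is left at 2 px/mm. This agrees with the geometry. The box and lid are undisturbed, so one more full stroke fits before contact.

```bash
python3 - <<'E'
from h import *
manip.move_l(sq(.026),.08); manip.hold(.1); rep("shift")
close(); manip.hold(.1); rep("sq3")
gripper_open(); manip.hold(.2); rep("open")
im=eyes.get_image("top"); cv2.imwrite("pics/t5.png",cv2.resize(im["frame"][150:300,240:440],(800,600)))
E
```

```text
shift t 29.13 gap 0.0881 ff 0.0 fy -0.2 f [ 0.4 -0.3 -0.1] jy 0.0259 s_est 0.0389
sq3 t 30.17 gap 0.0297 ff 30.0 fy 11.5 f [-0.6 11.6  4.2] jy 0.0281 s_est 0.0119
open t 31.38 gap 0.0883 ff 0.8 fy -1.3 f [ 1.1 -1.4  0.5] jy 0.026 s_est 0.0391
```

View pics/t5.png

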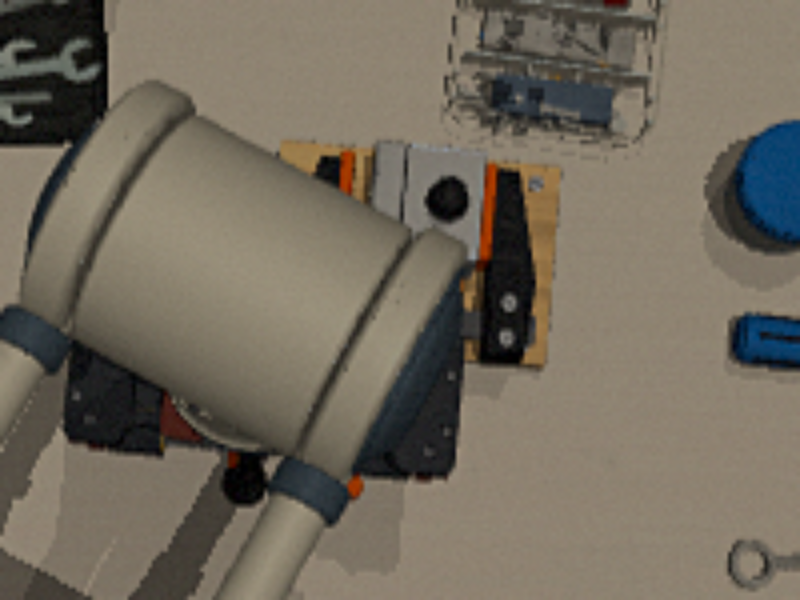

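```bash
python3 - <<'E'
from h import *
manip.move_l(sq(.0140),.08); manip.hold(.1); rep("shift")
close(); rep("sq4"); manip.hold(.3); rep("held")
im=eyes.get_image("top"); cv2.imwrite("pics/t6.png",cv2.resize(im["frame"][150:300,240:440],(800,600)))
E
```

```text
shift t 31.82 gap 0.0883 ff 0.0 fy 0.7 f [0.4 0.7 0.6] jy 0.0139 s_est 0.027
sq4 t 32.83 gap 0.0298 ff 30.3 fy 13.7 f [-2.1 13.9  4.8] jy 0.0167 s_est 0.0006
held t 33.12 gap 0.0301 ff 30.3 fy 15.0 f [-1.8 15.2  5.3] jy 0.0167 s_est 0.0007
```

View pics/t6.png

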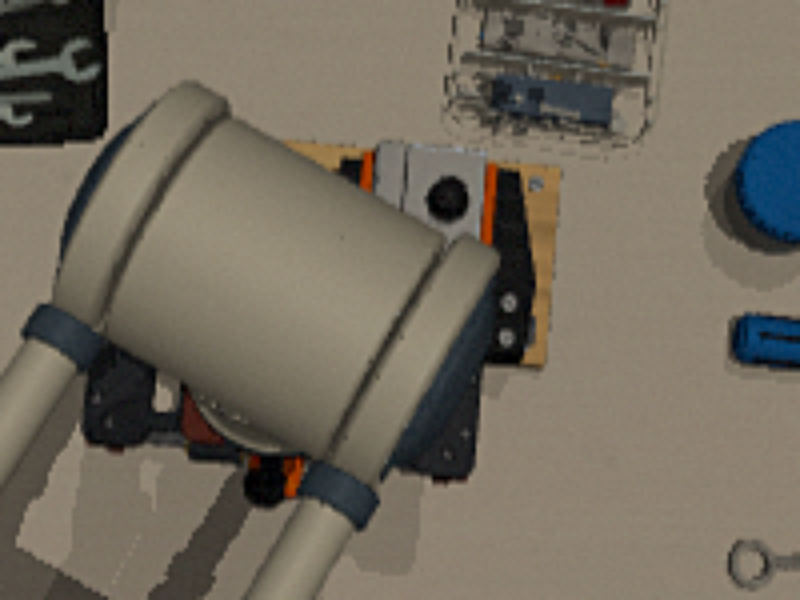

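The pad at column 373 now meets the lid at 375. The gap of 30 mm means the trigger reached its full stop rather than stalling on the lid. One more stroke is needed, biased slightly to +y to stay gentle.

```bash
python3 - <<'E'
from h import *
gripper_open(); manip.hold(.1); rep("open")
manip.move_l(sq(.006),.08); manip.hold(.1); rep("shift")
close(); rep("sq5"); manip.hold(.3); rep("held")
E
```

```text
open t 34.27 gap 0.0879 ff 0.7 fy -1.0 f [ 1.2 -1.1  0.7] jy 0.014 s_est 0.0269
shift t 34.62 gap 0.0878 ff 0.0 fy -0.2 f [-0.9 -0.1  0.2] jy 0.0059 s_est 0.0188
sq5 t 35.39 gap 0.0451 ff 29.5 fy 15.8 f [-4.1 16.2  5.8] jy 0.0089 s_est 0.0005
held t 35.69 gap 0.0451 ff 29.5 fy 15.8 f [-4.5 16.2  5.4] jy 0.009 s_est 0.0005
```

The trigger has stalled at a 45 mm gap, so the jaw is pressing. I'll shift to +y to take off the 16 N side push.

```bash
python3 - <<'E'
from h import *
y=.006
for _ in range(8):
    fy=manip.state()["ft_force"][:2]@YP
    if fy<1.5: break
    y+=min(.001,fy/5500); manip.move_l(sq(y),.01); manip.hold(.2); rep(round(y,4))
manip.hold(.4); rep("end")
im=eyes.get_image("top"); cv2.imwrite("pics/t7.png",cv2.resize(im["frame"][150:300,240:440],(800,600)))
E
```

```text
0.007 t 36.14 gap 0.0445 ff 29.5 fy 12.3 f [-4.1 12.7  4.5] jy 0.0094 s_est 0.0006
0.008 t 36.59 gap 0.0443 ff 29.7 fy 8.8 f [-4.3  9.2  4.3] jy 0.0099 s_est 0.0011
0.009 t 37.04 gap 0.0439 ff 29.7 fy 5.1 f [-4.6  5.5  2.7] jy 0.0103 s_est 0.0013
0.0099 t 37.49 gap 0.0436 ff 29.6 fy 3.4 f [-4.9  3.8  3. ] jy 0.0108 s_est 0.0016
0.0105 t 37.94 gap 0.0434 ff 29.6 fy 2.0 f [-5.1  2.5  2. ] jy 0.011 s_est 0.0017
0.0109 t 38.39 gap 0.0432 ff 29.6 fy -0.7 f [-5.9 -0.2  2.2] jy 0.0111 s_est 0.0017
end t 38.79 gap 0.0432 ff 29.6 fy -1.3 f [-5.6 -0.9  1.1] jy 0.0112 s_est 0.0018
```

View pics/t7.png

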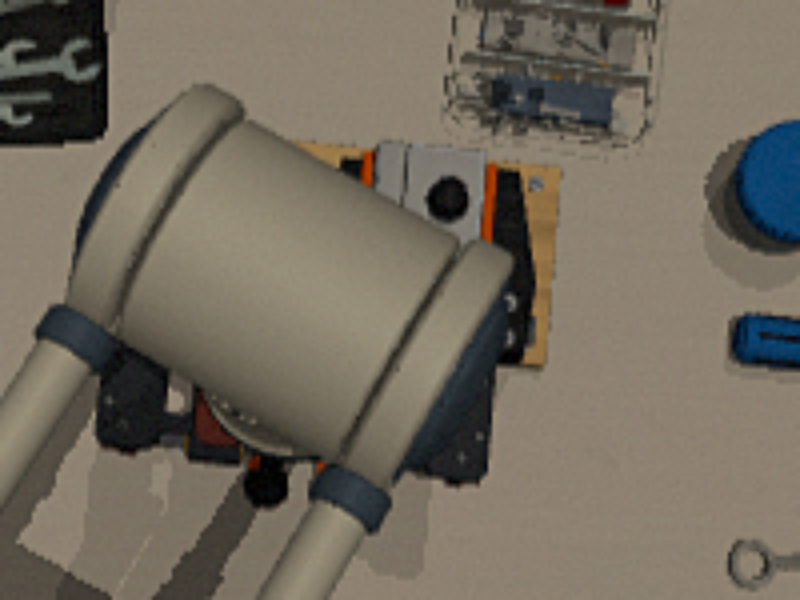

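The pad (column 374) is tight on the lid, the lid and box are flush against the fixed jaw (column 487), and the side force is close to zero. I'm handing it in.

```bash
python3 -c "
from h import *
print(order.job_done()); rep('done')"
```

```text
the job is handed in; nothing more can be done
None
the job is handed in; nothing more can be done
```

I handed the job in at about 39 s with the lid seated, the jaw pad closed on it and the fingers still holding handle and trigger squeezed; the pad's force is not measured, but by the given ratio the fixed 30 N grip puts it near 50 N rather than 25 N (limit 60 N), and no verdict was shown.

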